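# Clip a power board into the sprung board holder

## Robot

A 6-joint arm with a two-finger parallel gripper is mounted at the origin on the work surface; the furniture and walls round the work are solid. World frame = base frame: x ahead of the robot, y to its left, z up, the work surface at z = 0. Lengths are in m, angles in rad, forces in N, time in s.
With the tool pointing down it reaches from about 0.425 to 0.925 m from the base axis. Payload 12.5 kg.
Tool frame: the origin (TCP) lies on the centre line of the jaws, within the pads' length; the fingertips stand arm.finger_overhang ahead of it and the grasp point (between the pads) lies 5 mm behind it (arm.finger_overhang is the distance from the TCP to the fingertips, in m); z points along the fingers, y is the line along which they close (so a half turn about z gives the same grasp; the last joint's range is limited). The gripper opens to 85 mm and grips with 20 to 120 N. Pads are 22 mm wide; open, the fingers measure 114 mm over their backs; the gripper's body (76 mm by 85 mm) begins 54 mm behind the grasp point. The pads swing forward as they close: fully open they stand 13 mm farther back than shut.
Start: joints at [1.09, 0.491, 1.559, -0, 1.092, -0.106], TCP at [0.229, 0.582, 0.21] pointing down, gripper open.
Joint ranges: [-3.1, 3.1], [-0.84, 2.19], [0.05, 2.79], [-1.13, 4.28], [0.06, 2.93], [-2.69, 2.69]. Speed limits (rad/s): [2.22, 2.22, 2.79, 3.14, 3.14, 3.14].

## Interface

Orientations are given as a unit quaternion [w, x, y, z].
In Python, from station import arm gives the robot as it stands.
- The arm moves only by the tool move_arm, never from a script. Its argument "rows" is text: rows parted by semicolons, each of 7 numbers parted by spaces: the shift along the tool's x, y, z in m, then the turn, a rotation vector about the tool's x, y, z in rad, then the gripper command: -1 is shut, 1 is fully open, values between are in proportion. In form: dx dy dz ax ay az fingers; .... A call has 1 to 12 rows; each row shifts and turns the commanded pose from where the row before left it, along the tool's axes as they then stand; what a row does not reach is not made up. A row lasts 1/12 s, in which the tool goes at most 41.7 mm and 7.16 degrees, less where a joint would pass 70% of its speed; a pose out of reach is approached as far as the arm can. A call is refused whole if a number of a shift passes 0.0417 or a number of a turn 0.125, either way. A call with a gripper value outside its range is refused whole. The fingers move at their own pace and stop on an object; "force" is the grip in N (left out, the last holds). Time passes only in rows, so rows that do not move let the fingers close. It gives the time, the measured TCP pose, the force, the opening and the grip force at its end, in the units of the state.
- arm.read_state(): the state, without advancing time (a new reading comes with each control period).
- arm.capture(name): name is "scene" or "side" or "wrist"; returns a dict with "pixels" (400x640x3 uint8, red, green, blue), "camera_matrix" (3x3 intrinsics, pixels), "view" (4x4, takes a point from world to camera coordinates). Camera axes: x right, y up, looking along -z (the intrinsics and any distortion apply to the point x, -y, -z); pixel columns grow to the right and rows downward; lengths in m; the calibration is good to about 2 mm. A picture is of the moment at which its call begins. There is no depth.
- arm.job_done(): hands the job in; it is judged then, once.
The state is a dict: "time_s": time; "joint_pos": joint angles; "dq": joint speeds; "effort": joint torques, N m; "position": TCP position; "tool_rot": TCP orientation; "contact_force": force on the tool from outside, world axes, zero at the start; "moment": the same for the moment, N m; "width": opening from 0.0 (shut) to 1.0 (fully open); "grasp_force": force on a finger pad.
Only numpy, scipy, OpenCV 4.12 (cv2) and the standard library are available. Lean on these libraries where they do the work, as an engineer would, in place of code of your own. Each camera call takes 0.05 s, during which the arm holds its last target. There are 200 camera calls.

## Task

Put the power board into the board holder as you would by hand: tilted, push one short edge into the slot of one sprung jaw until the jaw gives way, lower the other short edge past the other jaw, and ease it back so that the board sits level, held in both slots, centred between the two jaws and across them. Feel your way and push gently: never press the board against the holder with more than 20 N, do not lean on the holder, and leave the other things on the bench alone. Finally let go.

Things in the scene. Friction and masses are not known exactly. Their poses are not given: they have to be found in the camera images.
- board: loose dark green circuit board lying flat, 70 mm (its x) by 100 mm (its y) by 3.2 mm, 0.1 to 0.2 kg, with an upright heat sink across its middle; other parts stand under 6.5 mm over the board's top. Origin: centre of the underside, z up. Its two 70 mm short edges (y = +50 and -50 mm) go into the jaws, either way round.
- sink_top (a point): centre of the top of the board's finned aluminium heat sink, 39.2 mm above the board's underside, over its centre. The heat sink is 44 mm (board's x) by 16 mm (board's y), 36 mm high: grasp it by the two broad faces, fingers closing along the board's y.
- holder: board holder fixed to the bench: dark steel foot 100 x 110 x 8 mm; on it an aluminium crossbar 200 mm long along the holder's y, 32 mm wide, top at 30 mm, with two black sprung jaws face to face and an end block 54 mm high behind each. Origin: centre of the foot's underside. The crossbar and both jaws are locked up to 14 mm off centre along y; this pose does not show it: feel for the jaws.
- foot_mid (a point): fixed point 45 mm above the foot's underside centre, at the height of the slots; axes as the holder. Each jaw is 50 mm wide (x), top at z = 53 mm, with a level slot facing the other jaw, mid line at z = 45 mm: 6 mm deep, inner 3 mm 4.8 mm high, flaring to 9.6 mm at the mouth. Jaws at rest: slot floors 92 mm apart, lips 80 mm apart, both about the crossbar's middle.
- jaw_left (a joint): sprung jaw on the holder's +y side: travel in m, 0 at rest, growing to 0.017 (hard stop) as it is pressed towards +y. Spring force 2 N + 500 N/m x travel (9 N at 14 mm). With one board edge on the floor of its slot, the other edge clears the other jaw's lip once this jaw is pressed back 14 mm or more.
- jaw_right (a joint): sprung jaw on the holder's -y side: the same, pressed towards -y. A board held by both slots presses each jaw back about 4 mm (slots hold its underside 42.6 to 44.2 mm above the bench).
- screw_jar: bystander: a clear jar with a blue lid, 47 mm across, 43 mm high, origin at the centre of its underside
- loupe: bystander: a black eye loupe, 42 mm across, 36 mm high, origin at the centre of its underside
- tape_black: bystander: a small black roll of tape lying flat, 53 mm across, 19 mm high, origin at the centre of its underside
There are look-alikes about, which are no part of the job. There is more than one size of the holder; the job needs the smaller.

How it is judged:
On the way:
1. the board, tilted with its far edge raised, presses one jaw back by more than 11 mm (contact force between board and holder above 2 N and angle between board's own z axis and vertical above 0.05 rad and value of joint any of jaw_left, jaw_right above 0.011 m), for 0.1 s.
At the end, for the whole second after the job is handed in: The board is level (within 3 degrees), in both slots (underside 41.5 to 45.3 mm above the bench), square to the holder (within 3.4 degrees), within 8 mm of the middle across the jaws, each jaw pressed back by 2 to 6.5 mm, the board at rest (value of joint jaw_left between 0.002 and 0.0065 m and value of joint jaw_right between 0.002 and 0.0065 m and angle between board's own z axis and vertical below 0.05 rad and z of board in the frame of holder between 0.0415 and 0.0453 m and x of board in the frame of holder between -0.008 and 0.008 m and angle between the y axis of board and the y axis of holder, either way round below 0.06 rad and linear speed of board below 0.02 m/s); the robot touches nothing.
It fails at once if the board is forced against the holder with more than 20 N (contact force between board and holder above 20 N).
It fails at once if the arm or gripper presses on the holder with more than 10 N (contact force between the arm and holder above 10 N).
It fails at once if the fingers press on the holder with more than 10 N (contact force between the fingers and holder above 10 N).
It fails at once if a bystander (screw jar, loupe or roll of tape) is moved by more than 20 mm (distance of any of screw_jar, loupe, tape_black from where it was at the start of the episode above 0.02 m).
It also fails if it takes over 48 s, if anything falls off the work surface, if the arm or the gripper's body presses on something with over 40 N, if the wrist force passes 120 N, or if a joint passes its speed limit or range.

## Working session

There is one attempt and no reset: what is moved stays moved. The work goes in short steps, Python scripts to look and compute and a tool call to move; the robot and the scene stay as the last step left them, time stands still between calls to the robot, and variables do not carry over. Pictures are saved under pics/ and viewed, at most 11 in all, crops included, and the job is handed in when it is done.

Besides the shell and the picture viewer there is one more tool, called as a command line: name --argument value ..., lists and objects as JSON in quotes. move_arm: Moves the arm, as the interface text tells. Its arguments: {"type":"object","properties":{"rows":{"type":"string"},"force":{"type":"number"}},"required":["rows"]}

```bash
ls; mkdir -p pics
python3 - <<'E'
from station import arm
import cv2,numpy as np
s=arm.read_state();print(s, arm.finger_overhang)
for n in("scene","side"):
    c=arm.capture(n);cv2.imwrite(f"pics/{n}0.png",c["pixels"][:,:,::-1]);np.savez(f"pics/{n}0.npz",**c)
    print(n,c["camera_matrix"],c["view"],[k for k in c])
E
```

```text
pics
{'time_s': 0.0, 'joint_pos': array([ 1.09038425e+00,  4.91558885e-01,  1.55946646e+00, -1.13575835e-05,
        1.09172623e+00, -1.05598201e-01]), 'dq': array([ 6.55784160e-05, -7.13458011e-04,  3.05796108e-04,  8.48411159e-04,
       -7.36486843e-04, -8.79099162e-04]), 'effort': array([ 2.32474442e-03, -6.18451309e+01, -2.61569166e+01, -4.06043932e-05,
        4.35515176e-03, -9.52825667e-05]), 'position': array([0.22866907, 0.58138072, 0.20912232]), 'tool_rot': array([-1.62542104e-04,  1.86309257e-01,  9.82490980e-01, -5.56217321e-04]), 'contact_force': array([-0.44456024, -0.28842026, -0.5988796 ]), 'moment': array([-0.0004884 ,  0.00863024, -0.01547337]), 'grasp_force': 0.0, 'width': 1.0014310039724672} 0.014
scene [[385.64362384   0.         315.91389671]
 [  0.         385.64362384 196.99688047]
 [  0.           0.           1.        ]] [[ 0.63907762 -0.76911436 -0.00654919 -0.15624116]
 [ 0.54622065  0.44784161  0.70787068 -0.4031598 ]
 [-0.5415005  -0.45596161  0.7063117  -0.63632576]
 [ 0.          0.          0.          1.        ]] ['pixels', 'camera_matrix', 'view']
side [[511.81122434   0.         319.99340645]
 [  0.         511.81122434 200.55280603]
 [  0.           0.           1.        ]] [[-0.4703482   0.88237429  0.01371801  0.04400052]
 [-0.73012013 -0.39782666  0.55557048  0.38106407]
 [ 0.49567849  0.25129578  0.83135628 -1.5434542 ]
 [ 0.          0.          0.          1.        ]] ['pixels', 'camera_matrix', 'view']
```

View pics/scene0.png

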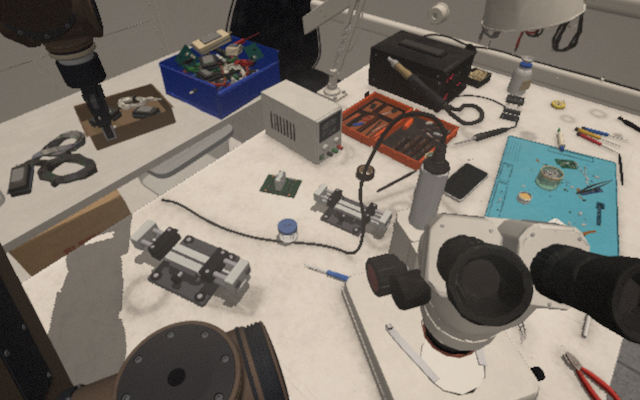

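View pics/side0.png

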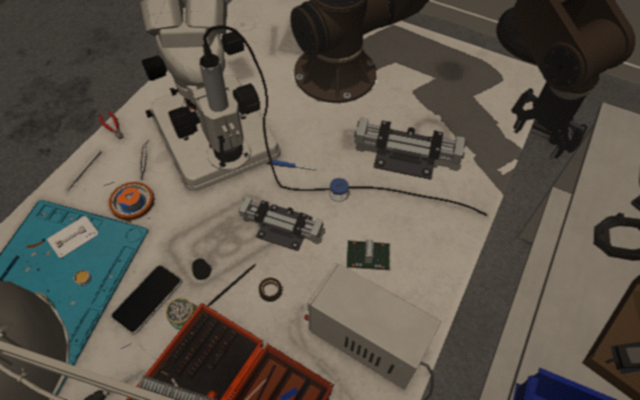

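The first view has the board at scene (281,184) / side (369,253). The two holder candidates are at scene (193,262) / side (410,148) and scene (352,210) / side (282,220). The second looks smaller, so I'll check that with an enlarged crop and a size estimate.

```bash
cat > h.py <<'E'
import numpy as np,cv2
from scipy.optimize import least_squares
from scipy.spatial.transform import Rotation as R
C={n:np.load(f"pics/{n}0.npz") for n in("scene","side")}
def proj(c,P):
    P=np.atleast_2d(P);q=P@c["view"][:3,:3].T+c["view"][:3,3];K=c["camera_matrix"]
    return np.c_[K[0,2]+K[0,0]*q[:,0]/-q[:,2],K[1,2]+K[1,1]*-q[:,1]/-q[:,2]]
def ray(c,uv,z):
    K=c["camera_matrix"];V=c["view"];d=np.array([(uv[0]-K[0,2])/K[0,0],-(uv[1]-K[1,2])/K[1,1],-1])
    d=V[:3,:3].T@d;o=-V[:3,:3].T@V[:3,3];return o+d*(z-o[2])/d[2]
E
python3 - <<'E'
from h import *
for n,uv,z in [("scene",(281,184),0),("side",(369,253),0.01),("scene",(352,210),.03),("side",(282,220),.03),("scene",(193,262),.03),("side",(410,148),.03),
 ("scene",(319,192),.05),("scene",(385,226),.05),("side",(247,208),.05),("side",(318,231),.05),("scene",(143,236),.05),("scene",(238,272),.05)]:
    print(n,uv,ray(C[n],uv,z).round(3))
s=C["scene"]["pixels"];d=C["side"]["pixels"]
def crop(i,x,y,w,h,f): return cv2.resize(i[y:y+h,x:x+w],(w*f,h*f),interpolation=cv2.INTER_CUBIC)
a=crop(s,250,160,150,85,5)[:,:,::-1]
cv2.imwrite("pics/c1.png",a)
b=crop(d,230,180,175,100,4.5.__int__() if 0 else 4)[:,:,::-1]
cv2.imwrite("pics/c2.png",b)
E
```

```text
scene (281, 184) [0.516 0.352 0.   ]
side (369, 253) [0.507 0.35  0.01 ]
scene (352, 210) [0.537 0.126 0.03 ]
side (282, 220) [0.536 0.133 0.03 ]
scene (193, 262) [0.186 0.305 0.03 ]
side (410, 148) [0.183 0.316 0.03 ]
scene (319, 192) [0.519 0.217 0.05 ]
scene (385, 226) [0.528 0.026 0.05 ]
side (247, 208) [0.557 0.05  0.05 ]
side (318, 231) [0.532 0.228 0.05 ]
scene (143, 236) [0.152 0.437 0.05 ]
scene (238, 272) [0.224 0.196 0.05 ]
```

View pics/c1.png

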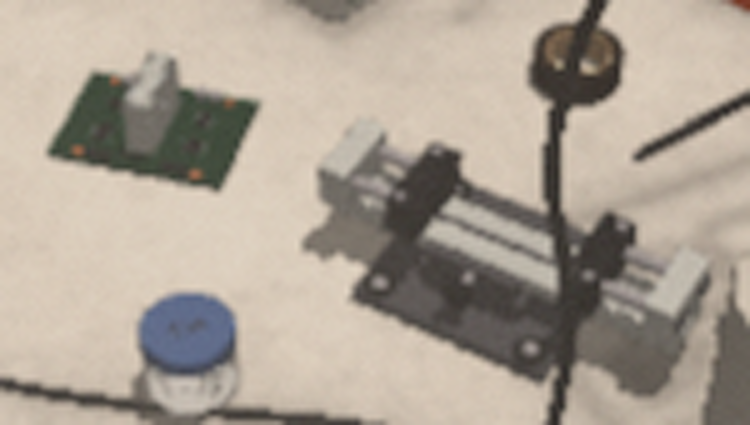

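View pics/c2.png

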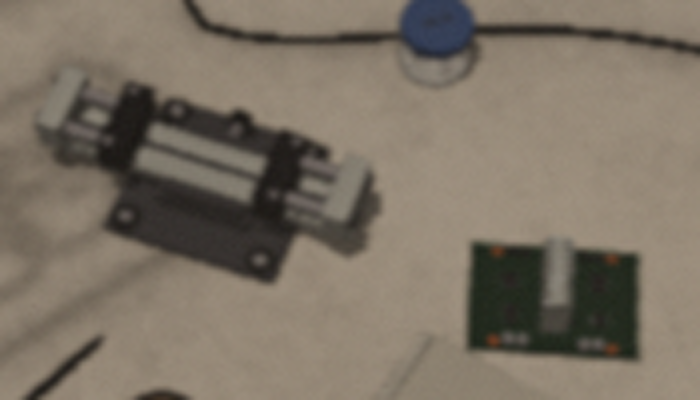

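The crop confirms the small holder: its crossbar is about 0.2 m long, against about 0.25 m for the other. It also shows the board with its finned heat sink. Next I fit both poses from their corners.

Run:
```python
from h import *
s=lambda x,y:(250+(x+.5)/5-.5,160+(y+.5)/5-.5); d=lambda x,y:(230+(x+.5)/4-.5,180+(y+.5)/4-.5)
def show(t,l):
    for n,uv,z in l: print(t,n,np.round(uv,1),ray(C[n],uv,z).round(4))
b=[("scene",s(*p),.0032) for p in[(95,72),(258,100),(220,190),(48,154)]]+[("side",d(*p),.0032) for p in[(472,242),(637,253),(637,360),(467,350)]]
show("board",b)
show("sink",[("scene",s(*p),.0392) for p in[(158,52),(175,68),(147,103),(127,95)]]+[("side",d(*p),.0392) for p in[(545,238),(573,241),(570,305),(542,303)]])
show("foot",[("scene",s(*p),.008) for p in[(355,295),(545,380),(380,283),(530,349)]]+[("side",d(*p),.008) for p in[(106,226),(275,282),(328,150),(125,216),(260,260),(178,109),(310,145)]])
show("jawtop",[("scene",s(*p),.053) for p in[(432,146),(460,155),(412,215),(388,203),(608,213),(635,222)]]+[("side",d(*p),.053) for p in[(125,83),(153,90),(128,168),(100,160),(277,133),(303,142),(284,215),(258,207)]])
show("block",[("scene",s(*p),.054) for p in[(360,118),(385,128),(340,180),(320,170),(684,247),(710,260),(672,312),(650,300)]]+[("side",d(*p),.054) for p in[(60,65),(88,72),(65,128),(38,118),(342,152),(370,160),(352,222),(325,214)]])
show("cord",[("scene",(360,240),0),("scene",(350,250),0),("side",(285,187),0),("side",(275,170),0),("scene",(362,200),0),("scene",(287,231),.043),("side",(339,184),.043)])
for n in C: V=C[n]["view"];print(n,(-V[:3,:3].T@V[:3,3]).round(3))
```

```text
board scene [268.6 174. ] [0.5215 0.4058 0.0032]
board scene [301.2 179.6] [0.5626 0.3181 0.0032]
board scene [293.6 197.6] [0.4959 0.2867 0.0032]
board scene [259.2 190.4] [0.457  0.3781 0.0032]
board side [347.6 240.1] [0.4961 0.2893 0.0032]
board side [388.9 242.9] [0.4559 0.3791 0.0032]
board side [388.9 269.6] [0.5205 0.4076 0.0032]
board side [346.4 267.1] [0.5615 0.3185 0.0032]
sink scene [281.2 170. ] [0.5283 0.3594 0.0392]
sink scene [284.6 173.2] [0.5245 0.3431 0.0392]
sink scene [279.  180.2] [0.4944 0.3354 0.0392]
sink scene [275.  178.6] [0.4922 0.3481 0.0392]
sink side [365.9 239.1] [0.4928 0.3324 0.0392]
sink side [372.9 239.9] [0.4868 0.3475 0.0392]
sink side [372.1 255.9] [0.5254 0.3634 0.0392]
sink side [365.1 255.4] [0.5318 0.3489 0.0392]
foot scene [320.6 218.6] [0.4801 0.1803 0.008 ]
foot scene [358.6 235.6] [0.4957 0.0744 0.008 ]
foot scene [325.6 216.2] [0.4945 0.1757 0.008 ]
foot scene [355.6 229.4] [0.5071 0.0914 0.008 ]
foot side [256.1 236.1] [0.593  0.0937 0.008 ]
foot side [298.4 250.1] [0.5779 0.2006 0.008 ]
foot side [311.6 217.1] [0.4831 0.1843 0.008 ]
[... 1313 characters left out ...]
 ]
block side [251.6 197.6] [0.5286 0.0456 0.054 ]
block side [245.9 211.6] [0.5687 0.055  0.054 ]
block side [239.1 209.1] [0.5704 0.0373 0.054 ]
block side [315.1 217.6] [0.5055 0.2059 0.054 ]
block side [322.1 219.6] [0.5025 0.2228 0.054 ]
block side [317.6 235.1] [0.5442 0.2332 0.054 ]
block side [310.9 233.1] [0.5469 0.2172 0.054 ]
cord scene [360 240] [0.4924 0.0672 0.    ]
cord scene [350 250] [0.4526 0.0681 0.    ]
cord side [285 187] [0.4315 0.0787 0.    ]
cord side [275 170] [0.397  0.0283 0.    ]
cord scene [362 200] [ 0.6074  0.1415 -0.    ]
cord scene [287 231] [0.376  0.1966 0.043 ]
cord side [339 184] [0.3853 0.208  0.043 ]
scene [-0.025 -0.23   0.734]
side [1.064 0.501 1.071]
```

```bash
cat >> h.py <<'E'
def go(pos,tooly_angle,tilt=0):
    """rows to a pose: pointing down, tool y along angle (world), then tilted by tilt about tool x"""
    from station import arm
    s=arm.read_state();q=s["tool_rot"];Rc=R.from_quat([q[1],q[2],q[3],q[0]])
    y=np.array([np.cos(tooly_angle),np.sin(tooly_angle),0]);z=np.array([0,0,-1.]);x=np.cross(y,z)
    Rt=R.from_matrix(np.c_[x,y,z])*R.from_rotvec([tilt,0,0])
    print("shift tool",Rc.inv().apply(np.array(pos)-s["position"]).round(4),"turn",(Rc.inv()*Rt).as_rotvec().round(4),"pos",s["position"].round(4),"F",s["contact_force"].round(2),"w",round(s["width"],3),"t",round(s["time_s"],2))
def tri(a,b):
    f=lambda P:np.r_[proj(C["scene"],P)[0]-a,proj(C["side"],P)[0]-b]
    r=least_squares(f,[.5,.1,.1]);return r.x.round(3),round(2*r.cost,1)
E
python3 - <<'E'
from h import *
sc=np.array([(358,243),(362,225),(361,200),(362,180),(372,150),(385,125),(405,112),(430,118),(442,135)],float)
si=np.array([(285,187),(278,175),(273,160),(268,140),(267,110),(262,75),(250,50),(235,35),(215,28),(205,40)],float)
def dense(p):
    return np.concatenate([np.linspace(p[i],p[i+1],8) for i in range(len(p)-1)])
D=dense(si)
for a in sc:
    best=min(((tri(a,b)) for b in D),key=lambda r:r[1]);print("cord",a,best)
print("scopecam bottom",tri((423,222),(214,150)))
print("box corners z0",[ray(C["scene"],p,0).round(3) for p in[(268,137),(320,160),(341,146)]])
print("box top?",tri((263,95),(441,322)),tri((297,118),(339,270)),tri((320,116),(309,308)))
go([.509,.348,.15],1.998)
E
```

```text
cord [358. 243.] (array([0.4  , 0.018, 0.118]), np.float64(0.0))
cord [362. 225.] (array([ 0.345, -0.018,  0.25 ]), np.float64(0.0))
cord [361. 200.] (array([0.387, 0.014, 0.255]), np.float64(0.0))
cord [362. 180.] (array([0.407, 0.028, 0.279]), np.float64(0.0))
cord [372. 150.] (array([0.403, 0.014, 0.355]), np.float64(0.0))
cord [385. 125.] (array([0.414, 0.003, 0.4  ]), np.float64(0.3))
cord [405. 112.] (array([ 0.423, -0.022,  0.429]), np.float64(0.1))
cord [430. 118.] (array([ 0.427, -0.058,  0.432]), np.float64(0.0))
cord [442. 135.] (array([ 0.436, -0.078,  0.407]), np.float64(0.0))
scopecam bottom (array([ 0.507, -0.063,  0.147]), np.float64(1.2))
box corners z0 [array([0.65 , 0.536, 0.   ]), array([0.666, 0.334, 0.   ]), array([0.76 , 0.327, 0.   ])]
box top? (array([0.65 , 0.548, 0.148]), np.float64(11.0)) (array([0.633, 0.347, 0.153]), np.float64(212.2)) (array([0.721, 0.329, 0.123]), np.float64(283.2))
shift tool [-0.3463 -0.1145  0.0593] turn [-9.00e-04 -5.00e-04 -8.02e-01] pos [0.2287 0.5814 0.2092] F [-0.    0.28 -0.55] w 1.001 t 0.1
```

move_arm --rows "-0.0289 -0.0095 0.0049 0 0 0 1;-0.0289 -0.0095 0.0049 0 0 0 1;-0.0289 -0.0095 0.0049 0 0 0 1;-0.0289 -0.0095 0.0049 0 0 0 1;-0.0289 -0.0095 0.0049 0 0 0 1;-0.0289 -0.0095 0.0049 0 0 0 1;-0.0289 -0.0095 0.0049 0 0 0 1;-0.0289 -0.0095 0.0049 0 0 0 1;-0.0289 -0.0095 0.0049 0 0 0 1;-0.0289 -0.0095 0.0049 0 0 0 1;-0.0289 -0.0095 0.0049 0 0 0 1;-0.0289 -0.0095 0.0049 0 0 0 1"

```text
time_s: 1.1
position: [0.5107, 0.3474, 0.1504]
tool_rot: [-0.0, 0.186, 0.982, -0.0]
contact_force: [-0.8, -0.1, 0.4]
width: 1.002
grasp_force: 0.0
```

move_arm --rows "0 0 0 0 0 -0.115 1;0 0 0 0 0 -0.115 1;0 0 0 0 0 -0.115 1;0 0 0 0 0 -0.115 1;0 0 0 0 0 -0.115 1;0 0 0 0 0 -0.115 1;0 0 0 0 0 -0.112 1;0 0 0 0 0 0 1;0 0 0 0 0 0 1"

```text
time_s: 1.85
position: [0.5097, 0.3485, 0.1507]
tool_rot: [-0.0, -0.21, 0.978, -0.0]
contact_force: [0.2, 0.6, 0.2]
width: 1.0
grasp_force: 0.0
```

Run:
```python
from h import *
from station import arm
go([.509,.348,.15],1.998)
c=arm.capture("wrist");np.savez("pics/wrist1.npz",**c)
im=c["pixels"][:,:,::-1].copy()
def corners(P,yaw,pts):
    a=R.from_euler('z',yaw).as_matrix();return np.array(pts)@a.T+P
b=corners([.509,.348,0],.427,[(x,y,.0032) for x,y in[(-.035,-.05),(.035,-.05),(.035,.05),(-.035,.05)]])
t=corners([.509,.348,0],.427,[(x,y,.0392) for x,y in[(-.022,-.008),(.022,-.008),(.022,.008),(-.022,.008)]])
for q,col in((b,(0,0,255)),(t,(255,0,255))):
    cv2.polylines(im,[proj(c,q).round().astype(int)],True,col,1)
cv2.imwrite("pics/wrist1.png",im)
```

```text
shift tool [ 0.0008 -0.0002  0.0007] turn [ 0.     -0.0004 -0.0035] pos [0.5097 0.3485 0.1507] F [0.18 0.58 0.2 ] w 1.0 t 1.85
```

View pics/wrist1.png

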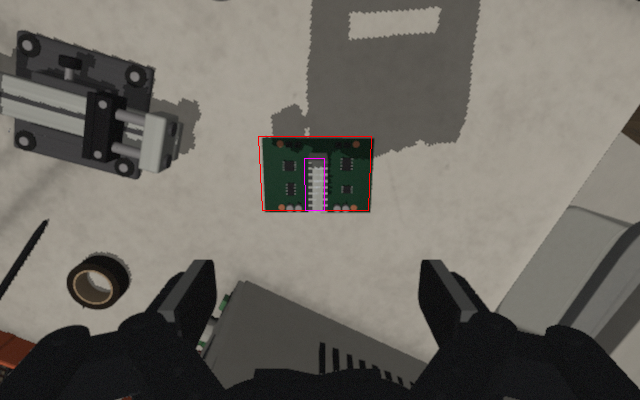

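The fitted outline lies on the board at wrist pixels (264-370, 139-211), with the sink at (317,185), which is within about 1.5 mm. I'll go down and grasp.

move_arm --rows "0 -0.0005 0.02 0 0 0 1;0 -0.0005 0.02 0 0 0 1;0 0 0.02 0 0 0 1;0 0 0.02 0 0 0 1;0 0 0.018 0 0 0 1;0 0 0.013 0 0 0 1;0 0 0.008 0 0 0 1;0 0 0.003 0 0 0 1;0 0 0 0 0 0 1;0 0 0 0 0 0 1"

```text
time_s: 2.73
position: [0.5105, 0.3479, 0.0295]
tool_rot: [0.0, -0.212, 0.977, 0.0]
contact_force: [-0.0, -0.6, 0.1]
width: 1.001
grasp_force: 0.0
```

move_arm --rows "0 0 0 0 0 0 -0.3;0 0 0 0 0 0 -0.5;0 0 0 0 0 0 -1;0 0 0 0 0 0 -1;0 0 0 0 0 0 -1;0 0 0 0 0 0 -1;0 0 0 0 0 0 -1;0 0 0 0 0 0 -1;0 0 0 0 0 0 -1" --force 60

```text
time_s: 3.48
position: [0.5102, 0.3477, 0.0289]
tool_rot: [0.0, -0.212, 0.977, 0.0]
contact_force: [-0.2, -0.1, 0.2]
width: 0.001
grasp_force: 0.0
```

Run:
```python
from h import *
from station import arm
go([.509,.348,.028],1.998)
```

```text
shift tool [0.001  0.0008 0.0009] turn [0. 0. 0.] pos [0.5102 0.3477 0.0289] F [-0.2  -0.07  0.16] w 0.001 t 3.48
```

The gripper shut on nothing, so I'll look.

Run:
```python
from station import arm
import cv2,numpy as np
a=arm.capture("wrist")["pixels"];b=arm.capture("side")["pixels"]
i=np.vstack([cv2.resize(a[100:400,140:500],(480,400)),]);j=cv2.resize(b[190:310,300:420],(320,400)) if 0 else cv2.resize(b[200:300,330:410],(320,400),interpolation=cv2.INTER_CUBIC)
cv2.imwrite("pics/miss.png",np.hstack([i,j])[:,:,::-1])
```

```text
(no output)
```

View pics/miss.png

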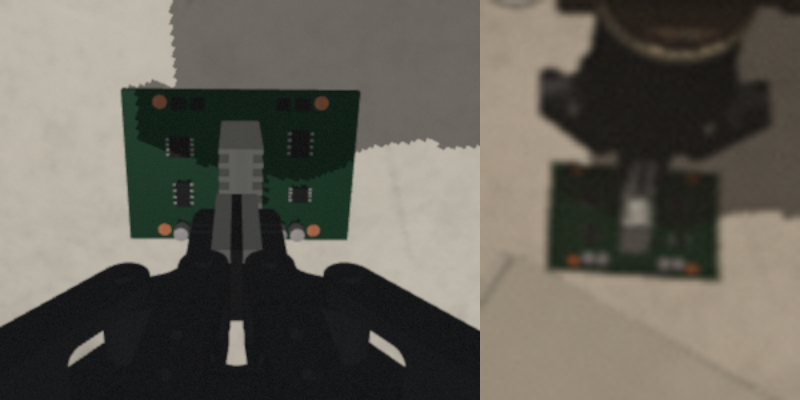

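Run:
```python
from h import *
from station import arm
c=arm.capture("wrist");s=arm.read_state();p=s["position"]
for dz in(-.014,0,.01,.02,.03,.04): 
    P=p+[0,0,dz];print(dz,proj(c,P).round(),proj(C["side"],P).round(),proj(C["scene"],P).round())
print("sinktop",[proj(k,[.509,.348,.0392]).round() for k in(c,C["side"])])
V=c["view"];print("wristcam",(-V[:3,:3].T@V[:3,3]).round(3), V[:3,:3].round(2))
```

```text
-0.014 [[314. 233.]] [[368. 253.]] [[280. 182.]]
0 [[314. 243.]] [[368. 250.]] [[280. 178.]]
0.01 [[313. 252.]] [[369. 248.]] [[280. 175.]]
0.02 [[313. 262.]] [[369. 246.]] [[279. 172.]]
0.03 [[313. 273.]] [[369. 244.]] [[279. 170.]]
0.04 [[313. 285.]] [[370. 241.]] [[279. 167.]]
sinktop [array([[315., 251.]]), array([[369., 247.]])]
wristcam [0.44  0.318 0.193] [[-0.41  0.91  0.  ]
 [-0.87 -0.4  -0.3 ]
 [-0.27 -0.12  0.95]]
```

Run:
```python
from station import arm
import cv2,numpy as np
a=arm.capture("wrist")["pixels"];b=arm.capture("side")["pixels"];c=arm.capture("scene")["pixels"]
cr=lambda i,x,y,w,h,W,H:cv2.resize(i[y:y+h,x:x+w],(W,H),interpolation=cv2.INTER_CUBIC)
l=cr(a,270,170,100,150,400,600)
r=np.vstack([cr(b,340,215,60,45,400,300),cr(c,250,150,60,45,400,300)])
cv2.imwrite("pics/miss2.png",np.clip(np.hstack([l,r]).astype(float)*1.7,0,255).astype('uint8')[:,:,::-1])
```

```text
(no output)
```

View pics/miss2.png

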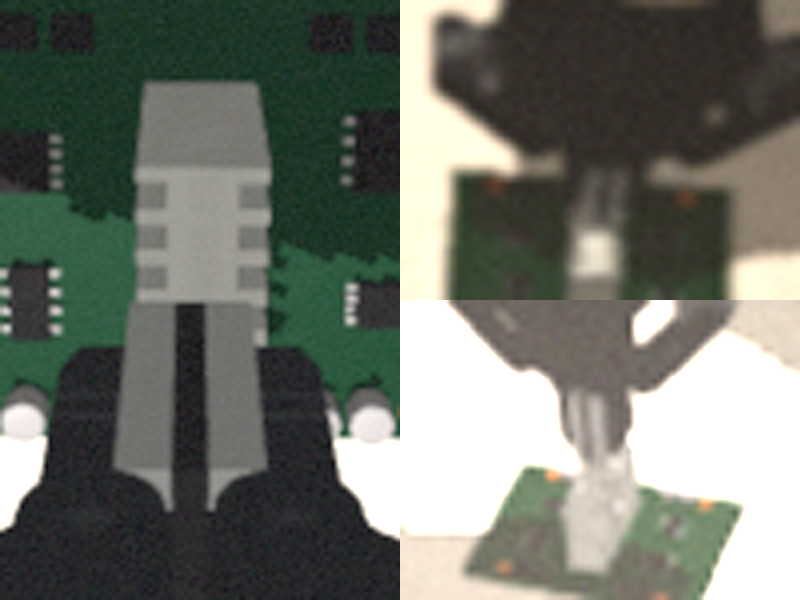

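The fingertips end at the sink's top, at about z 0.04 (wrist px (320,245), side (370,249)). They are not at the stated 14 mm ahead of the TCP. I'll quantify that from the camera views.

Run:
```python
from h import *
from station import arm
c=arm.capture("wrist");s=arm.read_state();p=s["position"]
q=s["tool_rot"];T=R.from_quat([q[1],q[2],q[3],q[0]]).as_matrix()
print("tool x",T[:,0].round(2))
w1=np.load("pics/wrist1.npz")
for dz in(.014,0,-.005,-.01,-.015,-.02,-.025):
    r=[]
    for sx in(.011,): r.append(proj(c,p+T@[sx,0,dz]).round(1)[0])
    o=[proj(c,p+T@[.011,y,dz]).round(0)[0] for y in(-.0425,.0425,-.05,.05)]
    print(dz,"shut front tip",r,"open inner/outer",o,"side",[proj(C["side"],p+T@[sx,0,dz]).round(1)[0] for sx in(-.011,.011)])
```

```text
tool x [-0.91 -0.41 -0.  ]
0.014 shut front tip [array([313.8, 213.9])] open inner/outer [array([236., 214.]), array([392., 214.]), array([222., 214.]), array([406., 214.])] side [array([367.7, 257. ]), array([367.8, 248.6])]
0 shut front tip [array([313.6, 223.4])] open inner/outer [array([230., 223.]), array([398., 223.]), array([215., 223.]), array([412., 223.])] side [array([368.2, 254.1]), array([368.3, 245.7])]
-0.005 shut front tip [array([313.5, 227.2])] open inner/outer [array([227., 227.]), array([400., 227.]), array([212., 227.]), array([415., 227.])] side [array([368.4, 253.1]), array([368.5, 244.7])]
-0.01 shut front tip [array([313.4, 231.2])] open inner/outer [array([225., 231.]), array([402., 231.]), array([209., 231.]), array([418., 231.])] side [array([368.6, 252.1]), array([368.7, 243.6])]
-0.015 shut front tip [array([313.3, 235.4])] open inner/outer [array([222., 235.]), array([405., 235.]), array([206., 235.]), array([421., 235.])] side [array([368.8, 251. ]), array([368.9, 242.6])]
-0.02 shut front tip [array([313.2, 239.9])] open inner/outer [array([219., 240.]), array([407., 240.]), array([202., 240.]), array([424., 240.])] side [array([369.1, 250. ]), array([369.1, 241.5])]
-0.025 shut front tip [array([313. , 244.7])] open inner/outer [array([216., 245.]), array([410., 245.]), array([199., 245.]), array([427., 245.])] side [array([369.3, 248.9]), array([369.3, 240.4])]
```

The tips actually stand about 25 mm behind the reported TCP when shut, and both cameras agree. The grasp therefore needs TCP z of about -0.009. I'll open, descend 38 mm while watching force, and close.

move_arm --rows "0 0 -0.003 0 0 0 1;0 0 0 0 0 0 1;0 0 0 0 0 0 1;0 0 0 0 0 0 1;0 0 0 0 0 0 1;0 0 0 0 0 0 1;0 0 0 0 0 0 1;0 0 0 0 0 0 1"

```text
time_s: 4.5
position: [0.5102, 0.3477, 0.0319]
tool_rot: [-0.0, -0.212, 0.977, 0.0]
contact_force: [0.1, -0.1, -0.7]
width: 0.998
grasp_force: 0.0
```

move_arm --rows "0 0 0.01 0 0 0 1;0 0 0.01 0 0 0 1;0 0 0.008 0 0 0 1;0 0 0.006 0 0 0 1;0 0 0.004 0 0 0 1;0 0 0.003 0 0 0 1;0 0 0 0 0 0 1"

```text
time_s: 5.08
position: [0.51, 0.3476, -0.0099]
tool_rot: [-0.0, -0.212, 0.977, -0.0]
contact_force: [-0.3, 0.3, 0.7]
width: 0.998
grasp_force: 0.0
```

move_arm --rows "0 0 0 0 0 0 0.5;0 0 0 0 0 0 0;0 0 0 0 0 0 -0.4;0 0 0 0 0 0 -1;0 0 0 0 0 0 -1;0 0 0 0 0 0 -1;0 0 0 0 0 0 -1;0 0 0 0 0 0 -1;0 0 0 0 0 0 -1" --force 60

```text
time_s: 5.83
position: [0.5104, 0.3478, -0.0087]
tool_rot: [0.0, -0.212, 0.977, 0.0]
contact_force: [-1.2, -0.2, 5.9]
width: 0.17
grasp_force: 59.4
```

Run:
```python
from h import *
from station import arm
go([.51,.348,-.009],1.998)
print(arm.read_state()["grasp_force"])
```

```text
shift tool [0.0003 0.0003 0.0003] turn [0.0001 0.0007 0.0001] pos [ 0.5104  0.3478 -0.0087] F [-1.22 -0.2   5.91] w 0.17 t 5.83
59.38747823238373
```

Gripped: opening 0.17 matches about 15 mm, at 59 N. Now I lift and check.

move_arm --rows "0 0 -0.005 0 0 0 -1;0 0 -0.01 0 0 0 -1;0 0 -0.015 0 0 0 -1;0 0 -0.02 0 0 0 -1;0 0 -0.02 0 0 0 -1;0 0 -0.02 0 0 0 -1;0 0 -0.015 0 0 0 -1;0 0 -0.005 0 0 0 -1;0 0 0 0 0 0 -1"

```text
time_s: 6.58
position: [0.5106, 0.3479, 0.1025]
tool_rot: [0.001, -0.212, 0.977, 0.0]
contact_force: [-0.5, -0.5, -1.0]
width: 0.173
grasp_force: 58.6
```

Run:
```python
from h import *
from station import arm
s=arm.read_state();print(s["moment"].round(3))
go([.538,.131,.10],1.718)
c=arm.capture("wrist");im=c["pixels"][:,:,::-1].copy()
q=s["tool_rot"];T=R.from_quat([q[1],q[2],q[3],q[0]]).as_matrix()
b=np.array([(x,y,-.0119) for x,y in[(-.035,-.05),(.035,-.05),(.035,.05),(-.035,.05)]])@T.T+s["position"]
cv2.polylines(im,[proj(c,b).round().astype(int)],True,(0,0,255),1)
np.savez("pics/wrist2.npz",**c)
# holder overlay
a=R.from_euler('z',.145).as_matrix()
f=np.array([(x,y,.008) for x,y in[(-.05,-.055),(.05,-.055),(.05,.055),(-.05,.055)]])@a.T+[.537,.1375,0]
cv2.polylines(im,[proj(c,f).round().astype(int)],True,(0,255,255),1)
cv2.imwrite("pics/wrist2.png",im)
```

```text
[-0.038 -0.028 -0.037]
shift tool [ 0.0649 -0.2088  0.0023] turn [0.0005 0.0025 0.28  ] pos [0.5106 0.3479 0.1025] F [-0.52 -0.47 -0.99] w 0.173 t 6.58
```

View pics/wrist2.png

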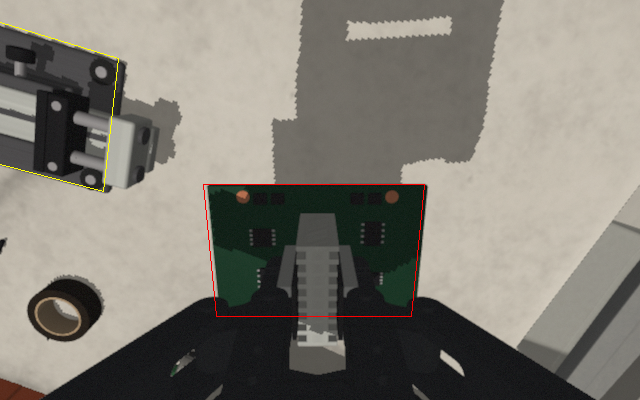

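The board hangs level in the grip and its overlay fits (206-427 px). The holder foot outline also fits. Next I plan the approach: tilt 0.2 rad with the +y edge low.

```bash
cat >> h.py <<'E'
O=np.array([.538,.131]);YAW=.147
def edge(ye,ze,th,xoff=0,dirn=YAW):
    """TCP so that the +y edge's mid-thickness lies at bar y=ye, z=ze, board tilted th"""
    c,s=np.cos(th),np.sin(th)
    # vector from edge to TCP in board (y,z): (-.05,-.0016-.0087)
    v=np.array([-.05,-.0103]);y=ye+c*v[0]+s*v[1];z=ze-s*v[0]+c*v[1]
    xy=O+xoff*np.array([np.cos(YAW),np.sin(YAW)])+y*np.array([-np.sin(YAW),np.cos(YAW)])
    go([*xy,z],np.pi/2+YAW,th)
    return [*xy.round(4),round(z,4)]
E
python3 - <<'E'
from h import *
print(edge(.030,.100,.2))
print(edge(.030,.045,.2))
E
```

```text
shift tool [ 0.0703 -0.229   0.0013] turn [0.1989 0.0288 0.2792] pos [0.5102 0.3477 0.1013] F [-0.51 -0.38 -1.59] w 0.175 t 6.63
[np.float64(0.5411), np.float64(0.1102), np.float64(0.0998)]
shift tool [ 0.0703 -0.229   0.0563] turn [0.1989 0.0288 0.2792] pos [0.5102 0.3477 0.1013] F [-0.51 -0.38 -1.59] w 0.175 t 6.63
[np.float64(0.5411), np.float64(0.1102), np.float64(0.0448)]
```

move_arm --rows "0.004 -0.012 0 0 0 0 -1;0.006 -0.02 0 0 0 0 -1;0.0072 -0.0237 0 0 0 0 -1;0.0072 -0.0237 0 0 0 0 -1;0.0072 -0.0237 0 0 0 0 -1;0.0072 -0.0237 0 0 0 0 -1;0.0072 -0.0237 0 0 0 0 -1;0.0072 -0.0237 0 0 0 0 -1;0.0072 -0.0237 0 0 0 0 -1;0.006 -0.02 0 0 0 0 -1;0.004 -0.012 0 0 0 0 -1;0.0018 -0.0025 0 0 0 0 -1"

```text
time_s: 7.63
position: [0.5406, 0.1042, 0.1001]
tool_rot: [-0.001, -0.211, 0.978, 0.0]
contact_force: [0.4, 1.2, -1.3]
width: 0.175
grasp_force: 58.7
```

move_arm --rows "0 0 0 0 0 0.07 -1;0 0 0 0 0 0.07 -1;0 0 0 0 0 0.07 -1;0 0 0 0 0 0.07 -1;0 0 0 0.05 0 0 -1;0 0 0 0.05 0 0 -1;0 0 0 0.05 0 0 -1;0 0 0 0.05 0 0 -1;0 0 0 0 0 0 -1;0 0 0 0 0 0 -1;0 0 0 0 0 0 -1"

```text
time_s: 8.55
position: [0.5405, 0.1067, 0.1006]
tool_rot: [0.007, -0.073, 0.992, -0.099]
contact_force: [0.1, 0.3, -0.2]
width: 0.174
grasp_force: 58.7
```

Run:
```python
from h import *
from station import arm
print(edge(.030,.045,.2))
s=arm.read_state();print(s["moment"].round(3))
c=arm.capture("wrist");im=c["pixels"][:,:,::-1].copy()
d=arm.capture("scene")["pixels"][:,:,::-1]
a=R.from_euler('z',YAW).as_matrix()
J=lambda y0,x0=.025:np.array([(x,y0,.053) for x in(-x0,x0)])@a.T+[*O,0]
for y in(.04,-.04): cv2.polylines(im,[proj(c,J(y)).round().astype(int)],False,(0,0,255),1)
E_=[np.array([(x,y,.054) for x in(-.02,.02)])@a.T+[*O,0] for y in(.1,-.1)]
for e in E_: cv2.polylines(im,[proj(c,e).round().astype(int)],False,(255,0,255),1)
f=np.array([(x,y,.008) for x,y in[(-.05,-.055),(.05,-.055),(.05,.055),(-.05,.055)]])@a.T+[.537,.1375,0]
cv2.polylines(im,[proj(c,f).round().astype(int)],True,(0,255,255),1)
cv2.imwrite("pics/w3.png",im)
```

```text
shift tool [-0.0011  0.0143  0.054 ] turn [ 0.0017 -0.0003  0.0008] pos [0.5405 0.1067 0.1006] F [ 0.14  0.3  -0.15] w 0.174 t 8.55
[np.float64(0.5411), np.float64(0.1102), np.float64(0.0448)]
[ 0.108  0.018 -0.002]
```

View pics/w3.png

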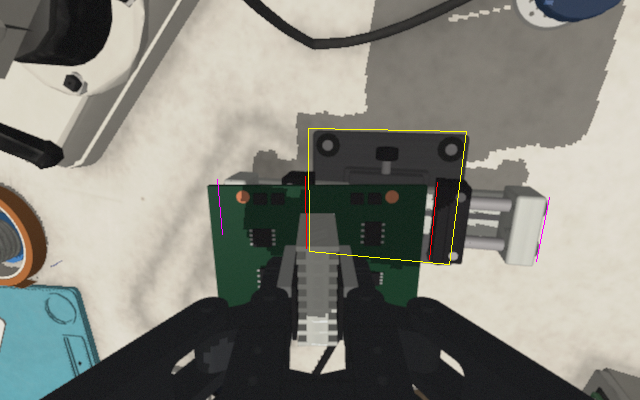

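The predicted jaw lip (red line, about px 430-437) sits on the left jaw and the foot outline fits. I'll lower between the jaws.

move_arm --rows "-0.0001 0.0016 0.006 0 0 0 -1;-0.0001 0.0016 0.006 0 0 0 -1;-0.0001 0.0016 0.006 0 0 0 -1;-0.0001 0.0016 0.006 0 0 0 -1;-0.0001 0.0016 0.006 0 0 0 -1;-0.0001 0.0016 0.006 0 0 0 -1;-0.0001 0.0016 0.006 0 0 0 -1;-0.0002 0.0016 0.006 0 0 0 -1;-0.0002 0.0015 0.006 0 0 0 -1;0 0 0 0 0 0 -1;0 0 0 0 0 0 -1"

```text
time_s: 9.57
position: [0.5413, 0.1097, 0.0448]
tool_rot: [0.007, -0.073, 0.992, -0.1]
contact_force: [-0.1, -0.6, -1.5]
width: 0.177
grasp_force: 58.6
```

Run:
```python
from h import *
print(edge(.030,.045,.2))
print(edge(.040,.045,.2))
print(edge(.046,.045,.2))
```

```text
shift tool [ 0.0001  0.0005 -0.0002] turn [ 0.     -0.0006  0.0004] pos [0.5413 0.1097 0.0448] F [-0.14 -0.64 -1.45] w 0.177 t 9.57
[np.float64(0.5411), np.float64(0.1102), np.float64(0.0448)]
shift tool [ 0.0001  0.0103 -0.0022] turn [ 0.     -0.0006  0.0004] pos [0.5413 0.1097 0.0448] F [-0.14 -0.64 -1.45] w 0.177 t 9.57
[np.float64(0.5396), np.float64(0.1201), np.float64(0.0448)]
shift tool [ 0.0001  0.0162 -0.0033] turn [ 0.     -0.0006  0.0004] pos [0.5413 0.1097 0.0448] F [-0.14 -0.64 -1.45] w 0.177 t 9.57
[np.float64(0.5387), np.float64(0.126), np.float64(0.0448)]
```

move_arm --rows "0 0.0015 -0.0003 0 0 0 -1;0 0.0015 -0.0003 0 0 0 -1;0 0.0015 -0.0003 0 0 0 -1;0 0.0015 -0.0003 0 0 0 -1;0 0.0015 -0.0003 0 0 0 -1;0 0.001 -0.0002 0 0 0 -1;0 0.001 -0.0002 0 0 0 -1;0 0.001 -0.0002 0 0 0 -1;0 0 0 0 0 0 -1"

```text
time_s: 10.32
position: [0.5398, 0.1204, 0.0451]
tool_rot: [0.007, -0.073, 0.992, -0.1]
contact_force: [-0.1, -0.2, -1.0]
width: 0.177
grasp_force: 58.6
```

move_arm --rows "0 0.001 -0.0002 0 0 0 -1;0 0.001 -0.0002 0 0 0 -1;0 0.001 -0.0002 0 0 0 -1;0 0 0 0 0 0 -1;0 0 0 0 0 0 -1"

```text
time_s: 10.73
position: [0.5394, 0.1234, 0.0451]
tool_rot: [0.007, -0.073, 0.992, -0.1]
contact_force: [0.4, 0.9, -0.2]
width: 0.176
grasp_force: 58.7
```

move_arm --rows "0 0.001 -0.0002 0 0 0 -1;0 0.001 -0.0002 0 0 0 -1;0 0 0 0 0 0 -1;0 0 0 0 0 0 -1"

```text
time_s: 11.07
position: [0.539, 0.1254, 0.0451]
tool_rot: [0.007, -0.073, 0.992, -0.1]
contact_force: [0.3, -0.3, -1.0]
width: 0.176
grasp_force: 58.6
```

move_arm --rows "0 0.001 -0.0002 0 0 0 -1;0 0.001 -0.0002 0 0 0 -1;0 0 0 0 0 0 -1;0 0 0 0 0 0 -1"

```text
time_s: 11.4
position: [0.5388, 0.1272, 0.0451]
tool_rot: [0.007, -0.073, 0.992, -0.1]
contact_force: [1.5, -2.6, -1.7]
width: 0.178
grasp_force: 58.6
```

move_arm --rows "0 0.001 -0.0002 0 0 0 -1;0 0.001 -0.0002 0 0 0 -1;0 0 0 0 0 0 -1;0 0 0 0 0 0 -1"

```text
time_s: 11.73
position: [0.5385, 0.1293, 0.0451]
tool_rot: [0.007, -0.073, 0.992, -0.1]
contact_force: [1.5, -3.9, -0.2]
width: 0.177
grasp_force: 58.6
```

move_arm --rows "0 0.001 -0.0002 0 0 0 -1;0 0.001 -0.0002 0 0 0 -1;0 0 0 0 0 0 -1;0 0 0 0 0 0 -1"

```text
time_s: 12.07
position: [0.5382, 0.1314, 0.0451]
tool_rot: [0.007, -0.073, 0.992, -0.1]
contact_force: [0.9, -4.7, -0.1]
width: 0.175
grasp_force: 58.7
```

Contact is at the predicted place and the spring law fits, with zero travel at TCP y of about 0.126. I press on to about 15 mm travel.

move_arm --rows "0 0.001 -0.0002 0 0 0 -1;0 0.001 -0.0002 0 0 0 -1;0 0.001 -0.0002 0 0 0 -1;0 0.001 -0.0002 0 0 0 -1;0 0.001 -0.0002 0 0 0 -1;0 0.001 -0.0002 0 0 0 -1;0 0.001 -0.0002 0 0 0 -1;0 0 0 0 0 0 -1;0 0 0 0 0 0 -1"

```text
time_s: 12.82
position: [0.5372, 0.138, 0.0451]
tool_rot: [0.007, -0.073, 0.992, -0.1]
contact_force: [1.4, -8.4, 0.2]
width: 0.175
grasp_force: 58.7
```

move_arm --rows "0 0.001 -0.0002 0 0 0 -1;0 0.001 -0.0002 0 0 0 -1;0 0.0004 -0.0001 0 0 0 -1;0 0 0 0 0 0 -1;0 0 0 0 0 0 -1"

```text
time_s: 13.23
position: [0.5368, 0.1403, 0.0452]
tool_rot: [0.007, -0.073, 0.992, -0.1]
contact_force: [1.6, -9.1, 0.5]
width: 0.17
grasp_force: 58.7
```

Run:
```python
from h import *
from station import arm
for y,t in((.0612,.2),(.0612,.1),(.0612,0)): print(edge(y,.045,t))
s=arm.read_state();q=s["tool_rot"];T=R.from_quat([q[1],q[2],q[3],q[0]]).as_matrix();print("tilt",np.arcsin(-T[2,1]).round(4),s["moment"])
```

```text
shift tool [0.0002 0.0008 0.0002] turn [-0.0007 -0.0002  0.0003] pos [0.5368 0.1403 0.0452] F [ 1.65 -9.13  0.48] w 0.17 t 13.23
[np.float64(0.5365), np.float64(0.141), np.float64(0.0448)]
shift tool [0.0002 0.0021 0.0051] turn [-0.1007 -0.0002  0.0003] pos [0.5368 0.1403 0.0452] F [ 1.65 -9.13  0.48] w 0.17 t 13.23
[np.float64(0.5365), np.float64(0.1413), np.float64(0.0397)]
shift tool [0.0002 0.0039 0.0099] turn [-2.007e-01 -2.000e-04  3.000e-04] pos [0.5368 0.1403 0.0452] F [ 1.65 -9.13  0.48] w 0.17 t 13.23
[np.float64(0.5364), np.float64(0.1421), np.float64(0.0347)]
tilt 0.2007 [-1.60019056 -0.29494902 -0.05413937]
```

move_arm --rows "0 0.0012 -0.0002 0 0 0 -1;0 0 0 0 0 0 -1;0 0.0002 0.001 -0.02 0 0 -1;0 0.0002 0.001 -0.02 0 0 -1;0 0.0002 0.001 -0.02 0 0 -1;0 0.0002 0.001 -0.02 0 0 -1;0 0.0002 0.001 -0.02 0 0 -1;0 0 0 0 0 0 -1;0 0 0 0 0 0 -1"

```text
time_s: 13.98
position: [0.5367, 0.1414, 0.0401]
tool_rot: [0.004, -0.073, 0.996, -0.05]
contact_force: [0.8, -10.0, 1.2]
width: 0.173
grasp_force: 59.1
```

Run:
```python
from h import *
from station import arm
for y,t in((.0612,.1),(.0616,0.05),(.0616,0)): print(edge(y,.045,t))
print(arm.read_state()["moment"])
```

```text
shift tool [ 0.0002 -0.      0.0003] turn [-0.0005 -0.0001 -0.0002] pos [0.5367 0.1414 0.0401] F [  0.8  -10.03   1.21] w 0.173 t 13.98
[np.float64(0.5365), np.float64(0.1413), np.float64(0.0397)]
shift tool [0.0002 0.001  0.0028] turn [-0.0505 -0.0001 -0.0002] pos [0.5367 0.1414 0.0401] F [  0.8  -10.03   1.21] w 0.173 t 13.98
[np.float64(0.5364), np.float64(0.142), np.float64(0.0372)]
shift tool [0.0002 0.0017 0.0052] turn [-1.005e-01 -1.000e-04 -2.000e-04] pos [0.5367 0.1414 0.0401] F [  0.8  -10.03   1.21] w 0.173 t 13.98
[np.float64(0.5363), np.float64(0.1425), np.float64(0.0347)]
[-1.73379904 -0.19496164 -0.10069057]
```

move_arm --rows "0 0.0002 0.001 -0.02 0 0 -1;0 0.0002 0.001 -0.02 0 0 -1;0 0 0 0 0 0 -1;0 0 0 0 0 0 -1"

```text
time_s: 14.32
position: [0.5367, 0.1416, 0.038]
tool_rot: [0.002, -0.073, 0.997, -0.03]
contact_force: [1.1, -9.7, 1.5]
width: 0.177
grasp_force: 59.0
```

move_arm --rows "0 0.0002 0.001 -0.02 0 0 -1;0 0 0 0 0 0 -1;0 0 0 0 0 0 -1"

```text
time_s: 14.57
position: [0.5367, 0.1419, 0.037]
tool_rot: [0.002, -0.073, 0.997, -0.02]
contact_force: [0.7, -9.7, 1.8]
width: 0.17
grasp_force: 59.1
```

Run:
```python
from h import *
from station import arm
for y,t in((.0616,0.04),(.0616,0)): print(edge(y,.045,t))
print(arm.read_state()["moment"])
```

```text
shift tool [0.0003 0.0003 0.0003] turn [-0.0004  0.0001 -0.    ] pos [0.5367 0.1419 0.037 ] F [ 0.73 -9.69  1.78] w 0.17 t 14.57
[np.float64(0.5364), np.float64(0.1421), np.float64(0.0367)]
shift tool [0.0003 0.0007 0.0023] turn [-0.0404  0.0001 -0.    ] pos [0.5367 0.1419 0.037 ] F [ 0.73 -9.69  1.78] w 0.17 t 14.57
[np.float64(0.5363), np.float64(0.1425), np.float64(0.0347)]
[-1.69668623 -0.06659361 -0.0180984 ]
```

move_arm --rows "0 0.0002 0.001 -0.02 0 0 -1;0 0.0002 0.001 -0.02 0 0 -1;0 0 0 0 0 0 -1;0 0 0 0 0 0 -1"

```text
time_s: 14.9
position: [0.5366, 0.1422, 0.035]
tool_rot: [0.0, -0.073, 0.997, -0.0]
contact_force: [0.2, -9.0, 0.3]
width: 0.178
grasp_force: 59.2
```

Run:
```python
from h import *
from station import arm
for y,t in((.0612,0.0),(.0500,0)): print(edge(y,.045,t))
print(arm.read_state()["moment"])
c=arm.capture("scene")["pixels"];d=arm.capture("side")["pixels"]
l=cv2.resize(c[165:255,305:405],(400,360),interpolation=cv2.INTER_CUBIC)
r=cv2.resize(d[180:270,235:335],(400,360),interpolation=cv2.INTER_CUBIC)
cv2.imwrite("pics/in.png",np.clip(np.hstack([l,r])*1.5,0,255).astype('uint8')[:,:,::-1])
```

```text
shift tool [ 0.0003 -0.      0.0003] turn [-0.0004  0.0002 -0.0001] pos [0.5366 0.1422 0.035 ] F [ 0.16 -8.97  0.34] w 0.178 t 14.9
[np.float64(0.5364), np.float64(0.1421), np.float64(0.0347)]
shift tool [ 0.0003 -0.0112  0.0003] turn [-0.0004  0.0002 -0.0001] pos [0.5366 0.1422 0.035 ] F [ 0.16 -8.97  0.34] w 0.178 t 14.9
[np.float64(0.538), np.float64(0.131), np.float64(0.0347)]
[-1.67173616  0.01323726 -0.0666505 ]
```

View pics/in.png

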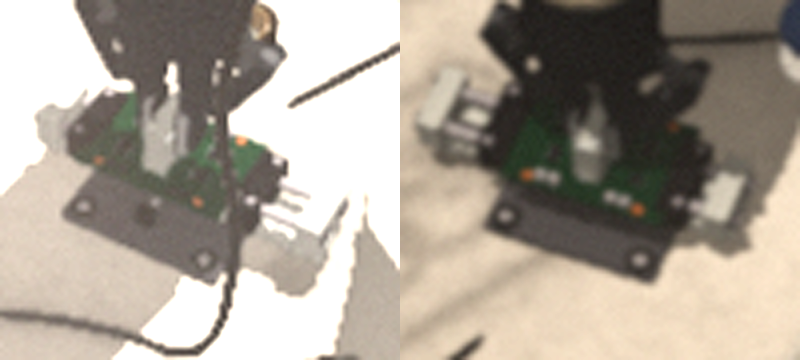

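The board sits level between the jaws, with the left jaw pressed back towards its block. Easing back now.

move_arm --rows "0 -0.001 0 0 0 0 -1;0 -0.001 0 0 0 0 -1;0 -0.001 0 0 0 0 -1;0 -0.001 0 0 0 0 -1;0 -0.001 0 0 0 0 -1;0 0 0 0 0 0 -1;0 0 0 0 0 0 -1"

```text
time_s: 15.58
position: [0.5373, 0.1376, 0.035]
tool_rot: [0.0, -0.074, 0.997, -0.0]
contact_force: [0.6, -7.8, 0.2]
width: 0.177
grasp_force: 59.1
```

move_arm --rows "0 -0.001 0 0 0 0 -1;0 -0.001 0 0 0 0 -1;0 -0.001 0 0 0 0 -1;0 0 0 0 0 0 -1;0 0 0 0 0 0 -1"

```text
time_s: 16.0
position: [0.5377, 0.135, 0.0349]
tool_rot: [0.0, -0.073, 0.997, 0.0]
contact_force: [-0.7, -5.0, 0.1]
width: 0.18
grasp_force: 59.1
```

move_arm --rows "0 -0.001 0 0 0 0 -1;0 -0.001 0 0 0 0 -1;0 0 0 0 0 0 -1;0 0 0 0 0 0 -1"

```text
time_s: 16.33
position: [0.5379, 0.1331, 0.035]
tool_rot: [0.0, -0.074, 0.997, 0.0]
contact_force: [-0.4, -1.1, 0.5]
width: 0.173
grasp_force: 59.2
```

move_arm --rows "0 -0.0008 0 0 0 0 -1;0 -0.0004 0 0 0 0 -1;0 0 0 0 0 0 -1;0 0 0 0 0 0 -1;0 0 0 0 0 0 -1"

```text
time_s: 16.75
position: [0.5381, 0.1319, 0.0349]
tool_rot: [0.0, -0.074, 0.997, 0.0]
contact_force: [-0.5, -1.3, 1.2]
width: 0.171
grasp_force: 59.4
```

Run:
```python
from h import *
edge(.05,.045,0)
```

```text
shift tool [ 0.0002 -0.0009  0.0002] turn [0.0001 0.0001 0.0002] pos [0.5381 0.1319 0.0349] F [-0.49 -1.28  1.24] w 0.171 t 16.75
```

move_arm --rows "0 -0.0006 0 0 0 0 -1;0 0 0 0 0 0 -1;0 0 0 0 0 0 -0.6;0 0 0 0 0 0 -0.5;0 0 0 0 0 0 -0.3;0 0 0 0 0 0 -0.1;0 0 0 0 0 0 0;0 0 0 0 0 0 0;0 0 0 0 0 0 0;0 0 0 0 0 0 0"

```text
time_s: 17.58
position: [0.5382, 0.1313, 0.0349]
tool_rot: [0.0, -0.074, 0.997, 0.0]
contact_force: [-0.4, 0.7, 0.4]
width: 0.499
grasp_force: 0.0
```

move_arm --rows "0 0 -0.003 0 0 0 0;0 0 -0.006 0 0 0 0;0 0 -0.012 0 0 0 0;0 0 -0.02 0 0 0 0;0 0 -0.025 0 0 0 0;0 0 -0.025 0 0 0 0;0 0 -0.025 0 0 0 0;0 0 -0.02 0 0 0 0;0 0 -0.01 0 0 0 0;0 0 0 0 0 0 0;0 0 0 0 0 0 0"

```text
time_s: 18.5
position: [0.538, 0.1312, 0.1807]
tool_rot: [0.0, -0.074, 0.997, 0.0]
contact_force: [-0.1, 0.0, 0.8]
width: 0.5
grasp_force: 0.0
```

Run:
```python
from h import *
from station import arm
c=arm.capture("wrist");im=c["pixels"][:,:,::-1].copy()
a=R.from_euler('z',YAW).as_matrix()
y0=.0006
b=np.array([(x,y,.0466) for x,y in[(-.035,-.05),(.035,-.05),(.035,.05),(-.035,.05)]])@a.T+[*O,0]
cv2.polylines(im,[proj(c,b).round().astype(int)],True,(0,0,255),1)
for y in(-.044,.044):
    cv2.polylines(im,[proj(c,np.array([(x,y,.053) for x in(-.025,.025)])@a.T+[*O,0]).round().astype(int)],False,(255,0,255),1)
cv2.imwrite("pics/end.png",im[20:340,110:530] if 0 else im)
```

```text
(no output)
```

View pics/end.png

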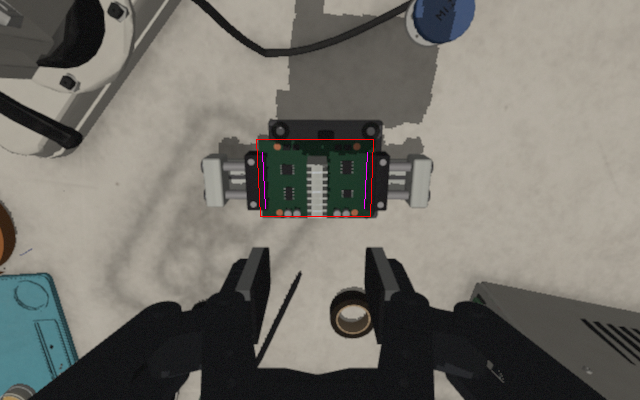

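The board (px 260-373, 139-217) sits level and square in both slots, with the jaws symmetric and the sink at (317,190). It is centred across the jaws to within about 3 mm. Handing in.

```bash
python3 -c "
from station import arm
print(arm.job_done())"
```

```text
the job is handed in; nothing more can be done
None
```

The power board is in the small holder, level, square and held in both slots, with the gripper clear. The job went in at 18.5 s, the highest force I read was about 10 N, and no pass or fail verdict came back.

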